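# Shut and latch the insulator box

## Robot

A 6-joint arm with a two-finger parallel gripper is mounted at the origin on the work surface. World frame = base frame: x ahead of the robot, y to its left, z up, the work surface at z = 0. Lengths are in m, angles in degrees, forces in N, time in s.
With the tool pointing down it reaches from about 0.375 to 0.9 m from the base axis. Payload 3.1 kg.
Tool frame: the origin (TCP) lies midway between the tips of the shut fingers; the grasp point (between the pads) lies bot.pinch_z behind it (bot.pinch_z is the distance from the TCP to the grasp point, in m); z points along the fingers, y is the direction in which the jaws open and shut (so a half turn about z gives the same grasp; the last joint's range is limited). The gripper opens to 87 mm and grips with 3 to 60 N. Pads are 19 mm wide; open, the fingers measure 117 mm over their backs; the gripper's body (75 mm by 190 mm) begins 51 mm behind the grasp point.
Start: joints at [62.768, 30.224, 82.088, -0, 67.689, -10.227], TCP at [0.183, 0.598, 0.223] pointing down, gripper open.
Joint ranges: [-176.69, 176.69], [-43.24, 126.21], [12.49, 139.97], [-82, 262], [0, 151.66], [-163.58, 163.58]. Speed limits (degrees/s): [159.86, 159.86, 180, 180, 180, 180].

## Interface

Orientations are given as a 3x3 rotation matrix whose columns are the frame's x, y, z axes.
In Python, from rig import bot gives the robot as it stands.
- The arm moves only by the tool apply_moves, never from a script. Its argument "motion" is text: rows parted by semicolons, each of 7 numbers parted by spaces: the shift along the tool's x, y, z in m, then the turn, a rotation vector about the tool's x, y, z in degrees, then the finger opening in m, from 0 to 0.087. A call has exactly 8 rows; each row is the pose to reach, as a shift and turn from the pose commanded when the call began, along the tool's axes at that moment; what a row does not reach only later rows make up. A row lasts 1/8 s, in which the tool goes at most 62.5 mm and 10.7 degrees, less where a joint would pass 70% of its speed; a pose out of reach is approached as far as the arm can. A call with a gripper value outside its range is refused whole. The fingers move at their own pace and stop on an object; the grip force is fixed at half the most. Time passes only in rows, so rows that repeat a pose let the fingers close, or fill a call up. It gives the time, the measured TCP pose, the force and the opening at its end, in the units of the state.
- bot.read_state(): the state, without advancing time (a new reading comes with each control period).
- bot.capture(name): name is "scene" or "top"; returns the picture (480x640x3 uint8, red, green, blue); there is no depth.
- bot.get_calibration(name): a dict with "fx", "fy", "cx", "cy" (pixels), "rvec" (rotation vector, rad) and "tvec" (3), from world to camera coordinates, as OpenCV has them. Camera axes: x right, y down, z forward; pixel columns grow to the right and rows downward; lengths in m; the calibration is good to about 2 mm. A picture is of the moment at which its call begins. get_calibration takes no time and is no camera call.
- bot.hand_in(): hands the job in, once; it reports no verdict.
Trained networks look in the newest picture that a camera, given by its name, has taken for a name from the list of things; names that differ only in an ending like _2 or _b are one class to them, and where a whole thing is asked for, a point or a joint stands for the part that bears it (a point fixed in the world has none). Each returns a list of dicts, best first, with "p" (0 to 1); they miss things now and then, are a little off and sometimes report something else, mostly with a low value. They report only what shows in the picture. A call takes as long as a camera call.
- bot.find_in(name, camera): "point" ([x, y, z] in m, in world coordinates, good to about 4 mm: the middle of the surface that is visible of it).
The state is a dict: "time_s": time; "joint_positions": joint angles; "qvel": joint speeds; "tau": joint torques, N m; "position": TCP position; "tcp_rot": TCP orientation; "force": force on the tool from outside, world axes, zero at the start; "moment": the same for the moment, N m; "opening": opening from 0.0 (shut) to 1.0 (fully open).
Only numpy, scipy, OpenCV 4.12 (cv2) and the standard library are available. Lean on these libraries where they do the work, as an engineer would, in place of code of your own. Each camera call takes 0.05 s, during which the arm holds its last target.

## Task

Shut the wooden box of fence insulators so that mice keep out: with the fingertips, push its sliding lid fully home, and then push the wooden turn bar on its rim round across the lid, as far as it goes, so that it blocks the lid. Leave the box standing where it is, without lifting it or shoving it along the bench, leave everything else on the bench alone, and finish with the hand clear.

Things in the scene. Friction and masses are not known exactly. Their poses are not given: they have to be found in the camera images.
- box: heavy loose wooden box (2.8 kg) of black insulators, 130 (x) by 220 (y) by 80 mm tall without its lid. Origin at the centre of its underside, z up; -x side roughly towards the robot; the lid slides along its y. A push of some 15 N or more can slide it along the bench
- lid (a joint): how far the sliding lid is open, m: 0 fully shut (rigid stop), growing (to 0.14) as it comes out past the box's -y end; starts 0.06 to 0.12. Pushed towards the box's +y it shuts; drag 2 to 3 N; it stays where left. Lid: plywood board 130 (x) by 220 (y) by 8 mm on the rim, upper face 88 mm above the bench
- lid_step (a point): centre of the step face to push on, 100 mm above the bench, moving with the lid. A raised panel on the lid, 90 mm wide (x, centred), top 112 mm above the bench, begins with this upright step (facing the box's -y) 38 mm in from the lid's -y edge, leaving a low ledge; it ends 18 mm short of the +y edge. Lid shut: x 0, y -72 mm in the box's frame
- bar (a joint): angle of the turn bar about its upright pivot, rad: 0 points along the box's -y, beside the box; grows anticlockwise from above; at 1.57 (rigid stop) it points along the box's +x, across the ledge of the shut lid, just behind the step. Range -0.7 to 1.57; starts -0.5 to 0.25. Friction 0.05 N m; stays where left
- bar_pivot (a point): pivot axis of the turn bar, 101 mm above the bench, on a block at the box's -x side: x -79, y -84 mm in the box's frame. Bar: dark wood, 18 mm wide, lower face 91, top 111 mm above the bench; it reaches 85 mm from the pivot to its tip, 9 mm behind it. Block: 28 (x) by 34 (y) mm, top 90 mm above the bench
- bar_tip (a point): middle of the free end of the turn bar, 85 mm from the pivot, 101 mm above the bench
- lantern: a black plastic camping lantern with a white lamp glass, a wire bail and a small toggle switch, 110 across, 210 tall (mm); loose, to be left alone; origin at the centre of its underside
- pail_lid: a round stainless steel milk pail lid with a bail handle, 216 across, 53 tall (mm); loose, to be left alone; origin at the centre of its underside
- insulator: a green plastic ribbed fence insulator standing upright, 44 across, 58 tall (mm); loose, to be left alone; origin at the centre of its underside
- mug: a white ceramic mug, 82 across, 95 tall, handle on its +y side (mm); loose, to be left alone; origin at the centre of its underside
- hoof_pick: a blue plastic hoof pick lying along its own x, 160 long, 24 wide, 30 tall (mm); loose, to be left alone; origin at the centre of its underside
- brush: a wooden grooming brush lying bristles down along its own x, 170 long, 60 wide, 48 tall (mm); loose, to be left alone; origin at the centre of its underside
- jar: a jar of ointment with a steel lid, 72 across, 85 tall (mm); loose, to be left alone; origin at the centre of its underside

How it is judged:
By the outcome, as a careful person would: the job done as asked, in the order asked, and still so for the second after the job is handed in, with the robot touching nothing.
It also fails if it takes over 45 s, if anything falls off the work surface, if the arm or the gripper's body presses on something with over 40 N, if the wrist force passes 120 N, or if a joint passes its speed limit or range.

## Working session

There is one attempt and no reset: what is moved stays moved. The work goes in short steps, Python scripts to look and compute and a tool call to move; the robot and the scene stay as the last step left them, time stands still between calls to the robot, and variables do not carry over. Pictures are saved under pics/ and viewed, and the job is handed in when it is done.

Besides the shell and the picture viewer there is one more tool, called as name(argument=value, ...) on one line, values as JSON. apply_moves: Moves the arm, as the interface text tells. Its arguments: {"type":"object","properties":{"motion":{"type":"string"}},"required":["motion"]}

```bash
mkdir -p pics; ls
python3 - <<'E'
from rig import bot
import cv2
for c in("scene","top"):
    im=bot.capture(c); cv2.imwrite(f"pics/{c}0.png",im[:,:,::-1])
    print(c,bot.get_calibration(c))
    for n in("box","lid","lid_step","bar","bar_pivot","bar_tip","lantern","mug","jar","pail_lid","insulator","hoof_pick","brush"):
        print(n,[(r["p"],[round(float(v),3) for v in r["point"]]) for r in bot.find_in(n,c)[:2]])
s=bot.read_state();print(s["time_s"],s["position"],s["tcp_rot"],bot.pinch_z,s["force"])
E
```

```text
pics
scene {'fx': 475.9308545083051, 'fy': 475.9308545083051, 'cx': 317.5292899721149, 'cy': 240.09816027846364, 'rvec': array([ 1.00902058,  2.44963262, -1.01920302]), 'tvec': array([ 0.34241193, -0.23947847,  1.70971903])}
box [(0.6, [0.587, 0.018, 0.08])]
lid [(0.96, [0.593, -0.045, 0.109])]
lid_step [(0.66, [0.594, -0.049, 0.108])]
bar [(0.71, [0.504, -0.065, 0.111])]
bar_pivot [(0.62, [0.425, 0.44, 0.11]), (0.6, [0.587, 0.019, 0.081])]
bar_tip [(0.5, [0.506, -0.063, 0.107]), (0.4, [0.679, -0.345, 0.06])]
lantern [(0.9, [0.428, 0.441, 0.111])]
mug [(0.58, [0.713, 0.118, 0.061]), (0.45, [0.594, -0.042, 0.11])]
jar [(0.71, [0.678, -0.344, 0.062]), (0.38, [0.529, -0.363, 0.042])]
pail_lid [(0.78, [0.591, 0.526, 0.021]), (0.29, [0.395, 0.013, 0.019])]
insulator []
hoof_pick [(0.62, [0.395, 0.012, 0.019])]
brush [(0.73, [0.526, -0.362, 0.041]), (0.16, [0.592, 0.524, 0.021])]
top {'fx': 508.96738726670935, 'fy': 508.96738726670935, 'cx': 312.34742049836893, 'cy': 237.21388475929385, 'rvec': array([ 2.19639815, -2.01097215,  0.21197331]), 'tvec': array([0.02174338, 0.54285751, 1.1131795
[... 180 characters left out ...]
)]
bar [(0.63, [0.494, -0.069, 0.113])]
bar_pivot []
bar_tip [(0.88, [0.498, -0.068, 0.111]), (0.3, [0.455, 0.119, 0.053])]
lantern [(0.82, [0.39, 0.408, 0.159])]
mug [(0.76, [0.722, 0.116, 0.047])]
jar [(0.78, [0.661, -0.366, 0.086])]
pail_lid [(0.68, [0.567, 0.506, 0.029]), (0.26, [0.455, 0.115, 0.053])]
insulator [(0.57, [0.456, 0.117, 0.054]), (0.56, [0.569, -0.014, 0.087])]
hoof_pick [(0.79, [0.393, 0.003, 0.016])]
brush [(0.85, [0.506, -0.375, 0.047])]
1.4 [0.18276576 0.59765236 0.22255014] [[-9.56265949e-01  2.92498607e-01  9.68919479e-06]
 [ 2.92498607e-01  9.56265949e-01 -1.32692752e-05]
 [-1.31466916e-05 -9.85488006e-06 -1.00000000e+00]] 0.0187 [ 0.12512932 -0.78985164  0.14156388]
```

View pics/scene0.png

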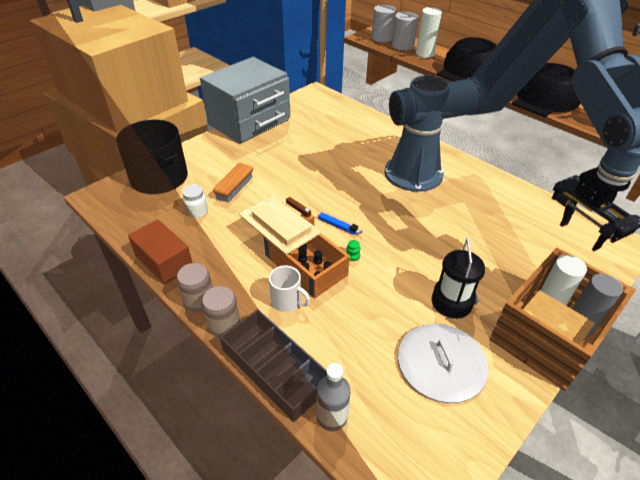

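View pics/top0.png

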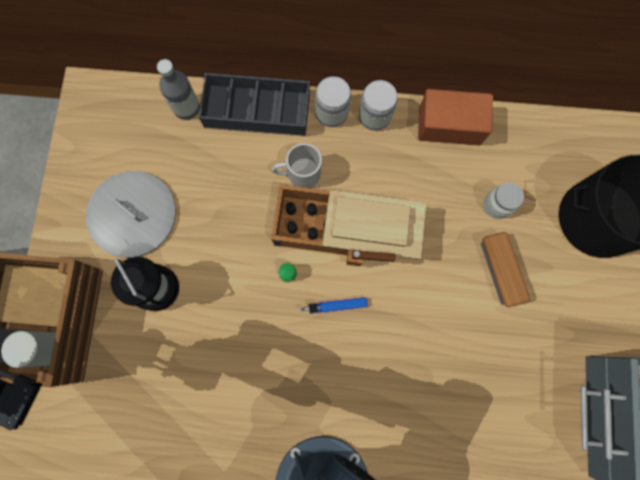

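Run:
```python
import cv2
im=cv2.imread("pics/top0.png")[120:400,200:470]
cv2.imwrite("pics/topcrop.png",cv2.resize(im[:260,:],(800,770))[:600])
im=cv2.imread("pics/scene0.png")[180:400,180:470]
cv2.imwrite("pics/scenecrop.png",cv2.resize(im,(790,599)))
```

```text
(no output)
```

View pics/topcrop.png

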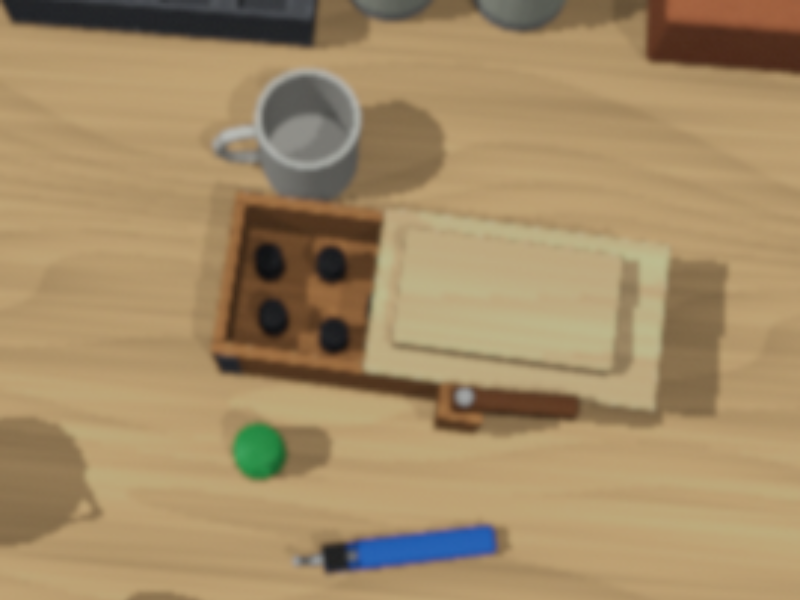

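View pics/scenecrop.png

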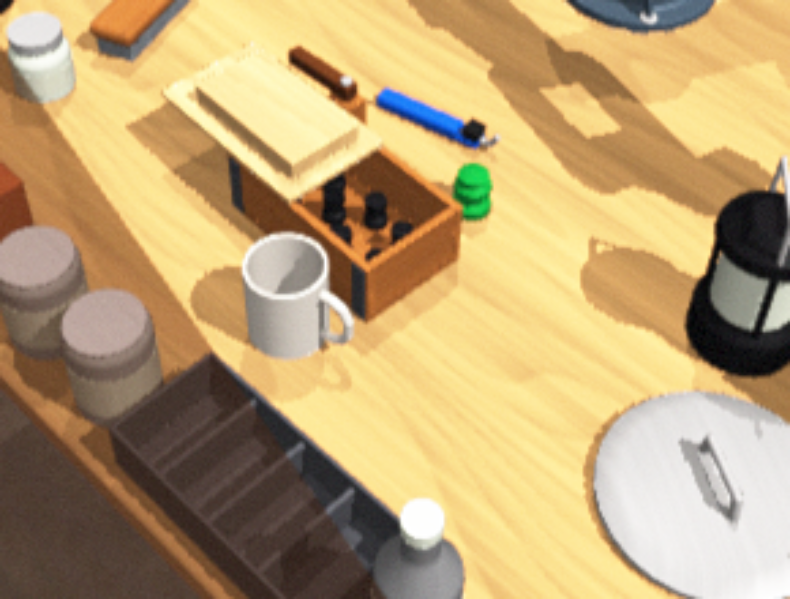

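```bash
cat > fit.py <<'E'
import numpy as np,cv2
from rig import bot
from scipy.optimize import least_squares
C={c:bot.get_calibration(c) for c in("scene","top")}
def proj(c,P):
    k=C[c];K=np.array([[k["fx"],0,k["cx"]],[0,k["fy"],k["cy"]],[0,0,1]])
    return cv2.projectPoints(np.array([P],float),k["rvec"],k["tvec"],K,None)[0].ravel()
def w(p,q):
    c,s=np.cos(p[2]),np.sin(p[2]);return [p[0]+c*q[0]-s*q[1],p[1]+s*q[0]+c*q[1],q[2]]
def pt(p,k):
    d,a=p[3],p[4]
    if k[0]=="L":return w(p,[k[1]*.065,k[2]*.11-d,.088])
    if k[0]=="P":return w(p,[k[1]*.045,(.092 if k[2]>0 else -.072)-d,.112])
    if k[0]=="B":return w(p,[k[1]*.065,k[2]*.11,k[3]])
    if k[0]=="V":return w(p,[-.079,-.084,.113])
    if k[0]=="T":return w(p,[-.079+.085*np.sin(a),-.084-.085*np.cos(a),.111])
E
cat > f1.py <<'E'
from fit import *
T=[(("L",1,1),390,208),(("L",1,-1),668,244),(("L",-1,-1),656,410),(("L",-1,1),365,372),(("P",1,1),405,226),(("P",1,-1),622,258),(("P",-1,-1),612,373),(("P",-1,1),393,346),(("V",),464,397),(("T",),578,403),(("B",1,1,.08),236,195),(("B",-1,1,.08),215,352)]
S=[(("L",1,-1),165,93),(("L",-1,-1),255,45),(("L",-1,1),383,145),(("L",1,1),290,197),(("P",1,-1),197,92),(("P",-1,1),358,130),(("P",1,1),292,163),(("V",),347,83),(("B",-1,1,.08),460,207),(("B",1,1,.08),365,262),(("B",1,1,0),365,318),(("T",),292,50)]
O=[("top",k,200+(u+.5)/2.963-.5,120+(v+.5)/2.9615-.5) for k,u,v in T]+[("scene",k,180+(u+.5)/2.724-.5,180+(v+.5)/2.723-.5) for k,u,v in S]
f=lambda p:np.concatenate([(proj(c,pt(p,k))-[u,v]) for c,k,u,v in O])
r=least_squares(f,[.57,0,0,.08,0],loss="soft_l1")
print(np.round(r.x,4),np.degrees(r.x[[2,4]]));R=f(r.x).reshape(-1,2)
for o,e in zip(O,R):print(o[0],o[1],np.round(e,1))
for n,q in dict(step=[0,-.072-r.x[3],.1],stepshut=[0,-.072,.1],pivot=[-.079,-.084,.101]).items():print(n,np.round(w(r.x,q),4))
print("tip",np.round(pt(r.x,("T",)),4))
E
python3 f1.py
```

```text
[ 0.5815  0.0486 -0.0508  0.1163  0.096 ] [-2.9081231   5.49869672]
top ('L', 1, 1) [-1.5 -0.1]
top ('L', 1, -1) [0.7 0.6]
top ('L', -1, -1) [-0.7  0.4]
top ('L', -1, 1) [-0.8 -0.2]
top ('P', 1, 1) [0.6 0.2]
top ('P', 1, -1) [ 0.6 -0.8]
top ('P', -1, -1) [-0.1 -0.2]
top ('P', -1, 1) [-0.6 -1.3]
top ('V',) [0.6 0.3]
top ('T',) [1.1 0. ]
top ('B', 1, 1, 0.08) [ 0.3 -1.3]
top ('B', -1, 1, 0.08) [-1.3  0.3]
scene ('L', 1, -1) [-1.3 -0.6]
scene ('L', -1, -1) [ 0.  -1.4]
scene ('L', -1, 1) [ 0.7 -1.6]
scene ('L', 1, 1) [-0.3  1.1]
scene ('P', 1, -1) [-0.7 -3. ]
scene ('P', -1, 1) [ 0.5 -2.3]
scene ('P', 1, 1) [0.2 0.4]
scene ('V',) [-0.3 -0.9]
scene ('B', -1, 1, 0.08) [ 1.  -0.4]
scene ('B', 1, 1, 0.08) [0.6 3.3]
scene ('B', 1, 1, 0) [0.5 1.9]
scene ('T',) [-0.6 -0.9]
step [ 0.572  -0.1395  0.1   ]
stepshut [ 0.5779 -0.0233  0.1   ]
pivot [ 0.4984 -0.0313  0.101 ]
tip [ 0.5022 -0.1162  0.111 ]
```

apply_moves(motion="0 0 -0.06 0 0 0 0; -0.03 -0.031 -0.09 0 0 10 0; -0.072 -0.074 -0.09 0 0 20 0; -0.114 -0.117 -0.09 0 0 30 0; -0.156 -0.160 -0.09 0 0 40 0; -0.198 -0.203 -0.09 0 0 50 0; -0.240 -0.246 -0.09 0 0 60 0; -0.282 -0.289 -0.09 0 0 70 0")

```text
time_s: 2.4
position: [0.3686, 0.2372, 0.3129]
tcp_rot: [[-0.047, 0.999, 0.001], [0.999, 0.047, 0.0], [0.0, 0.001, -1.0]]
force: [0.1, 0.6, 1.5]
opening: 0.174
```

```bash
cat > st.py <<'E'
from fit import *
import sys
p=[.5815,.0486,-.0508]
def rel(tx,ty,tz):
    "target in box frame -> tool shift; desired tool x=box +y"
    s=bot.read_state();R=np.array(s["tcp_rot"]);P=np.array(s["position"])
    t=np.array(w(p,[tx,ty,tz]));c,sn=np.cos(p[2]),np.sin(p[2])
    G=np.array([[-sn,c,0],[c,sn,0],[0,0,-1]]).T
    rv=cv2.Rodrigues(R.T@G)[0].ravel()
    print("t",s["time_s"],"pos",np.round(P,4),"force",np.round(s["force"],1),"open",s["opening"])
    d=P-np.array([p[0],p[1],0]);print("boxframe",np.round([c*d[0]+sn*d[1],-sn*d[0]+c*d[1],d[2]],4))
    print("shift",np.round(R.T@(t-P),4),"turn",np.round(np.degrees(rv),2))
if __name__=="__main__": rel(*map(float,sys.argv[1:4]))
E
python3 st.py 0 -.207 .15
```

```text
t 2.4 pos [0.3686 0.2372 0.3129] force [0.1 0.6 1.5] open 0.1743065081508368
boxframe [-0.2222  0.1775  0.3129]
shift [-0.4044  0.1834  0.163 ] turn [ 0.07 -0.02  5.6 ]
```

apply_moves(motion="-0.05 0.023 0 0 0 2 0; -0.105 0.048 0 0 0 4 0; -0.16 0.073 0 0 0 5.6 0; -0.215 0.098 0.02 0 0 5.6 0; -0.27 0.123 0.03 0 0 5.6 0; -0.325 0.148 0.06 0 0 5.6 0; -0.375 0.171 0.09 0 0 5.6 0; -0.404 0.183 0.12 0 0 5.6 0")

```text
time_s: 3.4
position: [0.5733, -0.158, 0.1919]
tcp_rot: [[0.047, 0.999, 0.002], [0.999, -0.047, -0.001], [-0.001, 0.002, -1.0]]
force: [-0.2, -0.2, -0.5]
opening: 0.009
```

```bash
python3 st.py 0 -.207 .13
python3 - <<'E'
from rig import bot
import cv2
im=bot.capture("top");cv2.imwrite("pics/t2.png",cv2.resize(im[120:380,200:470,::-1],(620,597)))
E
```

```text
t 3.4 pos [ 0.5733 -0.158   0.1919] force [-0.2 -0.2 -0.5] open 0.008826038442374107
boxframe [ 0.0023 -0.2068  0.1919]
shift [-0.0001 -0.0025  0.0619] turn [0.13 0.06 0.2 ]
```

View pics/t2.png

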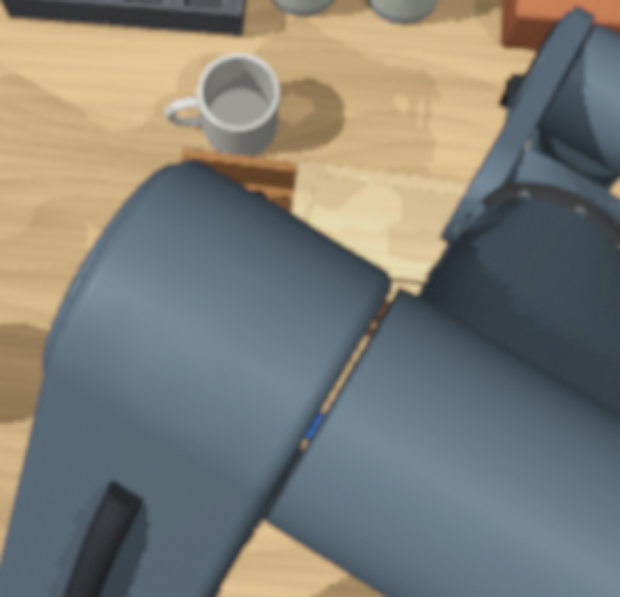

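apply_moves(motion="0 -0.001 0.03 0 0 0 0; 0 -0.002 0.06 0 0 0 0; -0.001 -0.0025 0.075 0 0 0 0; -0.001 -0.0025 0.085 0 0 0 0; -0.001 -0.0025 0.09 0 0 0 0; -0.001 -0.0025 0.093 0 0 0 0; -0.001 -0.0025 0.094 0 0 0 0; -0.001 -0.0025 0.094 0 0 0 0")

```text
time_s: 4.45
position: [0.5695, -0.156, 0.099]
tcp_rot: [[0.045, 0.999, 0.001], [0.999, -0.045, -0.0], [-0.0, 0.001, -1.0]]
force: [-0.3, -0.4, -0.2]
opening: 0.01
```

```bash
python3 st.py 0 -.085 .098
python3 - <<'E'
from rig import bot
import cv2
im=bot.capture("scene");cv2.imwrite("pics/s3.png",cv2.resize(im[160:320,200:400,::-1],(750,600),interpolation=cv2.INTER_CUBIC))
E
```

```text
t 4.45 pos [ 0.5695 -0.156   0.099 ] force [-0.3 -0.4 -0.2] open 0.010456003967407666
boxframe [-0.0016 -0.205   0.099 ]
shift [0.12   0.0022 0.0009] turn [0.05 0.02 0.31]
```

View pics/s3.png

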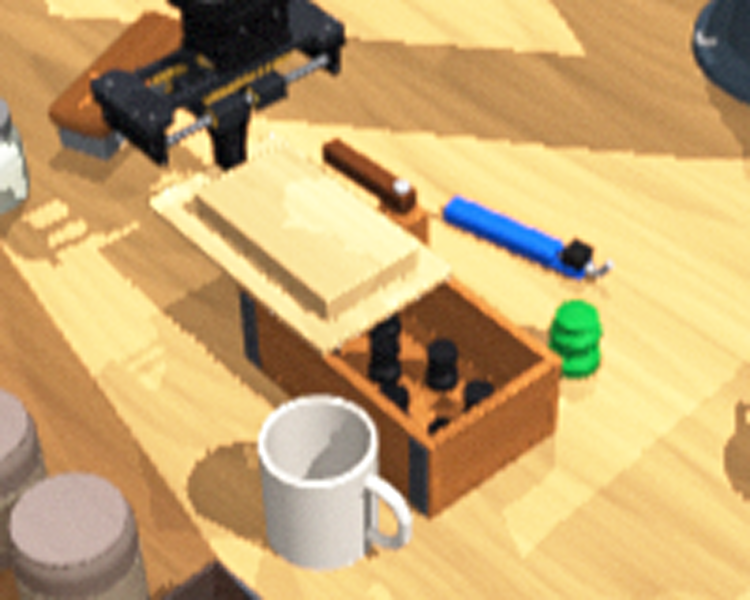

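apply_moves(motion="0.008 0.001 0 0 0 0.3 0; 0.021 0.0015 0 0 0 0.3 0; 0.037 0.0015 0.001 0 0 0.3 0; 0.053 0.0015 0.001 0 0 0.3 0; 0.069 0.002 0.001 0 0 0.3 0; 0.083 0.002 0.001 0 0 0.3 0; 0.093 0.002 0.001 0 0 0.3 0; 0.1 0.002 0.001 0 0 0.3 0")

```text
time_s: 5.5
position: [0.576, -0.0554, 0.0976]
tcp_rot: [[0.05, 0.999, 0.0], [0.999, -0.05, -0.0], [-0.0, 0.0, -1.0]]
force: [0.0, -2.4, 1.7]
opening: 0.007
```

```bash
python3 st.py 0 -.0815 .098
python3 - <<'E'
from rig import bot
import cv2
im=bot.capture("scene");cv2.imwrite("pics/s4.png",cv2.resize(im[160:320,200:400,::-1],(750,600),interpolation=cv2.INTER_CUBIC))
E
```

```text
t 5.5 pos [ 0.576  -0.0554  0.0976] force [ 0.  -2.4  1.7] open 0.007430080067017908
boxframe [-0.0002 -0.1042  0.0976]
shift [ 0.0227  0.0002 -0.0004] turn [0.02 0.   0.03]
```

View pics/s4.png

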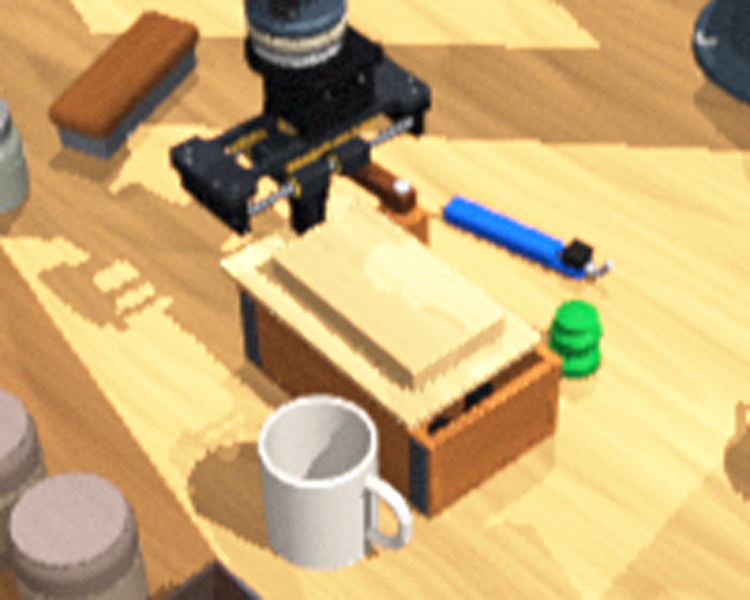

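apply_moves(motion="0.003 0 0 0 0 0 0; 0.006 0 0 0 0 0 0; 0.009 0 0 0 0 0 0; 0.012 0 0 0 0 0 0; 0.014 0 0 0 0 0 0; 0.0155 0 0 0 0 0 0; 0.017 0 0 0 0 0 0; 0.018 0 0 0 0 0 0")

```text
time_s: 6.55
position: [0.5765, -0.038, 0.0974]
tcp_rot: [[0.051, 0.999, -0.0], [0.999, -0.051, 0.0], [0.0, -0.0, -1.0]]
force: [-0.3, -1.3, -0.4]
opening: 0.005
```

```bash
python3 st.py 0 -.0815 .098
python3 - <<'E'
from rig import bot
import cv2
im=bot.capture("scene");cv2.imwrite("pics/s5.png",cv2.resize(im[160:320,200:400,::-1],(750,600),interpolation=cv2.INTER_CUBIC))
E
```

```text
t 6.55 pos [ 0.5765 -0.038   0.0974] force [-0.3 -1.3 -0.4] open 0.00457992917739418
boxframe [-0.0006 -0.0868  0.0974]
shift [ 0.0053  0.0006 -0.0006] turn [-0.03 -0.01  0.01]
```

View pics/s5.png

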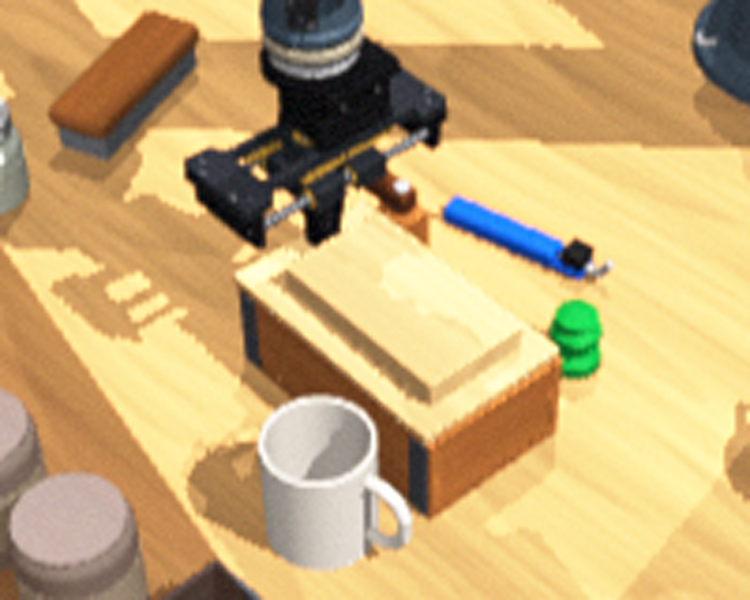

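apply_moves(motion="0.001 0 0 0 0 0 0; 0.0015 0 0 0 0 0 0; 0.002 0 0 0 0 0 0; 0.0023 0 0 0 0 0 0; 0.0026 0 0 0 0 0 0; 0.003 0 0 0 0 0 0; 0.003 0 0 0 0 0 0; 0.003 0 0 0 0 0 0")

```text
time_s: 7.6
position: [0.5767, -0.0351, 0.0975]
tcp_rot: [[0.051, 0.999, -0.0], [0.999, -0.051, 0.0], [0.0, -0.0, -1.0]]
force: [-2.0, -1.4, -0.5]
opening: 0.005
```

apply_moves(motion="0.0003 0 0 0 0 0 0; 0.0006 0 0 0 0 0 0; 0.0009 0 0 0 0 0 0; 0.0012 0 0 0 0 0 0; 0.0014 0 0 0 0 0 0; 0.0016 0 0 0 0 0 0; 0.0018 0 0 0 0 0 0; 0.002 0 0 0 0 0 0")

```text
time_s: 8.6
position: [0.5769, -0.0337, 0.0976]
tcp_rot: [[0.05, 0.999, -0.0], [0.999, -0.05, -0.001], [-0.001, -0.0, -1.0]]
force: [-2.7, -4.5, -0.0]
opening: 0.008
```

apply_moves(motion="0.0001 0 0 0 0 0 0; 0.0002 0 0 0 0 0 0; 0.0003 0 0 0 0 0 0; 0.0004 0 0 0 0 0 0; 0.0005 0 0 0 0 0 0; 0.0006 0 0 0 0 0 0; 0.0007 0 0 0 0 0 0; 0.0007 0 0 0 0 0 0")

```text
time_s: 9.6
position: [0.5768, -0.0337, 0.0976]
tcp_rot: [[0.05, 0.999, -0.0], [0.999, -0.05, -0.002], [-0.002, -0.0, -1.0]]
force: [-1.4, -5.8, -0.0]
opening: 0.004
```

```bash
python3 st.py 0 -.0815 .098
python3 - <<'E'
from rig import bot
import cv2
im=bot.capture("scene");cv2.imwrite("pics/s6.png",cv2.resize(im[160:320,200:400,::-1],(750,600),interpolation=cv2.INTER_CUBIC))
E
```

```text
t 9.6 pos [ 0.5768 -0.0337  0.0976] force [-1.4 -5.8 -0. ] open 0.0035143749757468312
boxframe [-0.0005 -0.0824  0.0976]
shift [ 0.0009  0.0005 -0.0004] turn [-0.01  0.11  0.04]
```

View pics/s6.png

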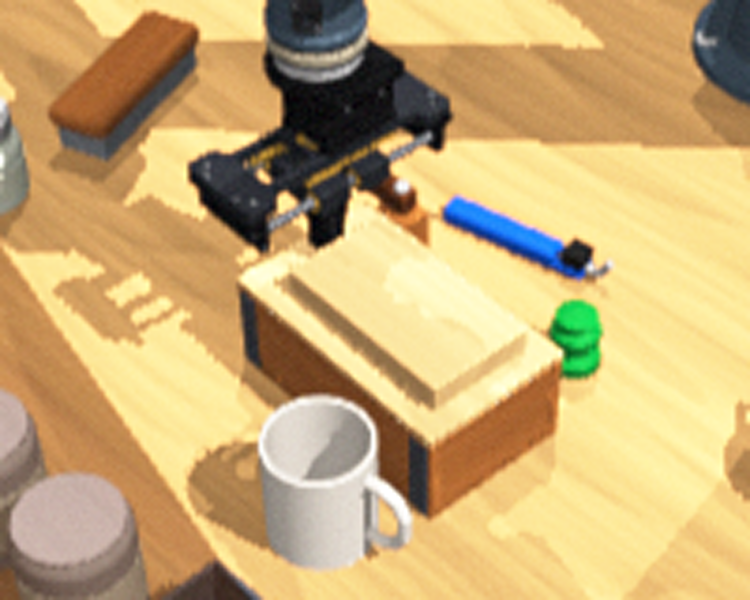

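apply_moves(motion="-0.015 0 0 0 0 0 0; -0.03 0 -0.03 0 0 0 0; -0.04 -0.01 -0.065 0 0 10 0; -0.05 -0.05 -0.065 0 0 20 0; -0.063 -0.08 -0.065 0 0 30 0; -0.063 -0.106 -0.065 0 0 40 0; -0.063 -0.106 -0.065 0 0 50 0; -0.063 -0.106 -0.065 0 0 60 0")

```text
time_s: 10.65
position: [0.4684, -0.0902, 0.163]
tcp_rot: [[0.894, 0.449, 0.002], [0.449, -0.894, 0.001], [0.002, 0.001, -1.0]]
force: [0.1, -0.8, -0.1]
opening: 0.008
```

```bash
cat > arc.py <<'E'
from fit import *
import sys
p=[.5815,.0486,-.0508]
def arc(angs,r=.065,off=.0185,z=.097):
    s=bot.read_state();R=np.array(s["tcp_rot"]);P=np.array(s["position"])
    d=P-np.array([p[0],p[1],0]);c,sn=np.cos(p[2]),np.sin(p[2])
    print(s["time_s"],"boxframe",np.round([c*d[0]+sn*d[1],-sn*d[0]+c*d[1],d[2]],4),"F",np.round(s["force"],1), "ang",np.degrees(np.arctan2(R[1,0],R[0,0])-p[2]))
    for ad in angs:
        a=np.radians(ad);t=np.array(w(p,[-.079+r*np.sin(a)-off*np.cos(a),-.084-r*np.cos(a)-off*np.sin(a),z]))
        b=a+p[2];G=np.array([[np.cos(b),np.sin(b),0],[np.sin(b),-np.cos(b),0],[0,0,-1]]).T
        print(ad,np.round(R.T@(t-P),4),np.round(np.degrees(cv2.Rodrigues(R.T@G)[0].ravel()),1))
arc([float(x) for x in sys.argv[1:]])
E
python3 arc.py -8
python3 - <<'E'
from rig import bot
import cv2
im=bot.capture("scene");cv2.imwrite("pics/s7.png",cv2.resize(im[160:320,200:400,::-1],(750,600),interpolation=cv2.INTER_CUBIC))
E
```

```text
10.65 boxframe [-0.1059 -0.1444  0.163 ] F [ 0.1 -0.8 -0.1] ang 29.58759006281307
-8.0 [-0.0013  0.001   0.066 ] [-0.  -0.1 37.6]
```

View pics/s7.png

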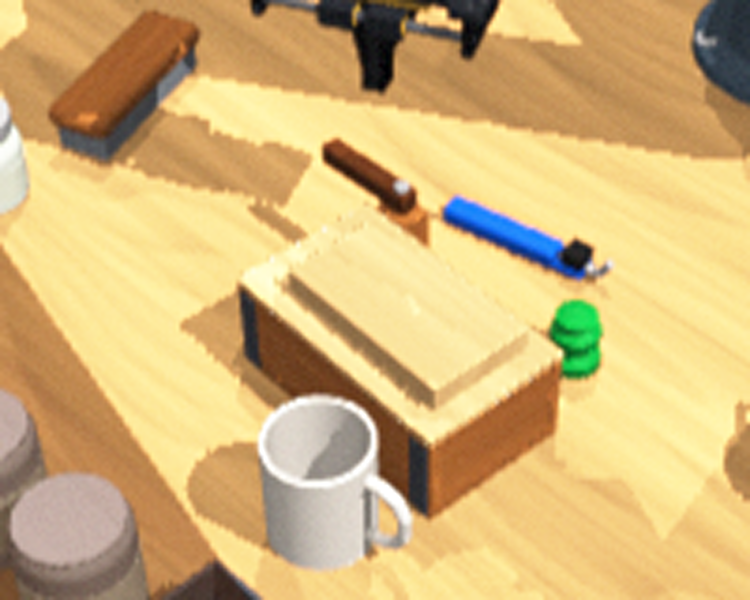

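apply_moves(motion="-0.001 0.001 0 0 0 10 0; -0.001 0.001 0 0 0 20 0; -0.001 0.001 0 0 0 30 0; -0.001 0.001 0.01 0 0 37.6 0; -0.001 0.001 0.03 0 0 37.6 0; -0.001 0.001 0.05 0 0 37.6 0; -0.001 0.001 0.062 0 0 37.6 0; -0.001 0.001 0.066 0 0 37.6 0")

```text
time_s: 11.7
position: [0.4675, -0.0914, 0.0961]
tcp_rot: [[0.983, -0.182, -0.0], [-0.182, -0.983, 0.001], [-0.0, -0.0, -1.0]]
force: [0.2, -0.4, 0.3]
opening: 0.007
```

```bash
python3 arc.py -8 -3 2 6 11 17 24 31 38
python3 - <<'E'
from rig import bot
import cv2
im=bot.capture("scene");cv2.imwrite("pics/s8.png",cv2.resize(im[160:320,200:400,::-1],(750,600),interpolation=cv2.INTER_CUBIC))
E
```

```text
11.7 boxframe [-0.1067 -0.1456  0.0961] F [ 0.2 -0.4  0.3] ang -7.565763457054317
-8.0 [ 0.0004  0.0002 -0.0009] [-0.   0.   0.4]
-3.0 [ 0.0061  0.0016 -0.0009] [-0.   0.  -4.6]
2.0 [ 0.0119  0.0025 -0.0009] [-0.   0.  -9.6]
6.0 [ 0.0166  0.0028 -0.001 ] [ -0.    0.  -13.6]
11.0 [ 0.0225  0.0028 -0.001 ] [ -0.    0.  -18.6]
17.0 [ 0.0296  0.0021 -0.001 ] [ -0.    0.  -24.6]
24.0 [ 0.0376  0.0004 -0.001 ] [ -0.    0.  -31.6]
31.0 [ 0.0454 -0.0023 -0.001 ] [ -0.    0.  -38.6]
38.0 [ 0.0528 -0.006  -0.001 ] [ -0.    0.  -45.6]
```

View pics/s8.png

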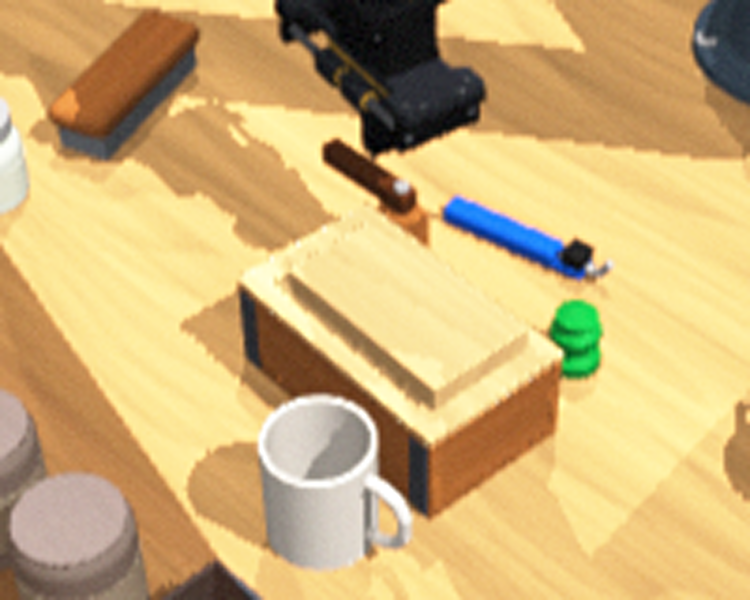

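Fingers stand on the robot side of the bar, clear of it. Sweep the arc.

apply_moves(motion="0.006 0.0016 -0.001 0 0 -4.6 0; 0.012 0.0025 -0.001 0 0 -9.6 0; 0.0166 0.0028 -0.001 0 0 -13.6 0; 0.0225 0.0028 -0.001 0 0 -18.6 0; 0.0296 0.0021 -0.001 0 0 -24.6 0; 0.0376 0.0004 -0.001 0 0 -31.6 0; 0.0454 -0.0023 -0.001 0 0 -38.6 0; 0.0528 -0.006 -0.001 0 0 -45.6 0")

```text
time_s: 12.75
position: [0.5212, -0.0955, 0.0982]
tcp_rot: [[0.816, 0.579, 0.001], [0.579, -0.816, -0.001], [0.001, 0.001, -1.0]]
force: [0.0, -0.6, -0.4]
opening: 0.007
```

```bash
python3 arc.py 38 44 50 56 62 68 74 80 84 87 90
python3 - <<'E'
from rig import bot
import cv2
im=bot.capture("scene");cv2.imwrite("pics/s9.png",cv2.resize(im[160:320,200:400,::-1],(750,600),interpolation=cv2.INTER_CUBIC))
E
```

```text
12.75 boxframe [-0.0529 -0.147   0.0982] F [ 0.  -0.6 -0.4] ang 38.269619974177715
38.0 [-0.0003 -0.0007  0.0012] [ 0.1 -0.   0.3]
44.0 [0.0066 0.001  0.0013] [ 0.1 -0.  -5.7]
50.0 [0.0136 0.0018 0.0013] [  0.1  -0.  -11.7]
56.0 [0.0207 0.002  0.0013] [  0.1  -0.  -17.7]
62.0 [0.0278 0.0014 0.0013] [  0.1  -0.  -23.7]
68.0 [0.0347 0.0001 0.0013] [  0.1  -0.  -29.7]
74.0 [ 0.0415 -0.002   0.0013] [  0.1  -0.  -35.7]
80.0 [ 0.048  -0.0047  0.0013] [  0.1  -0.  -41.7]
84.0 [ 0.0522 -0.0069  0.0013] [  0.1   0.  -45.7]
87.0 [ 0.0552 -0.0088  0.0013] [  0.1   0.  -48.7]
90.0 [ 0.0581 -0.0108  0.0013] [  0.1   0.  -51.7]
```

View pics/s9.png

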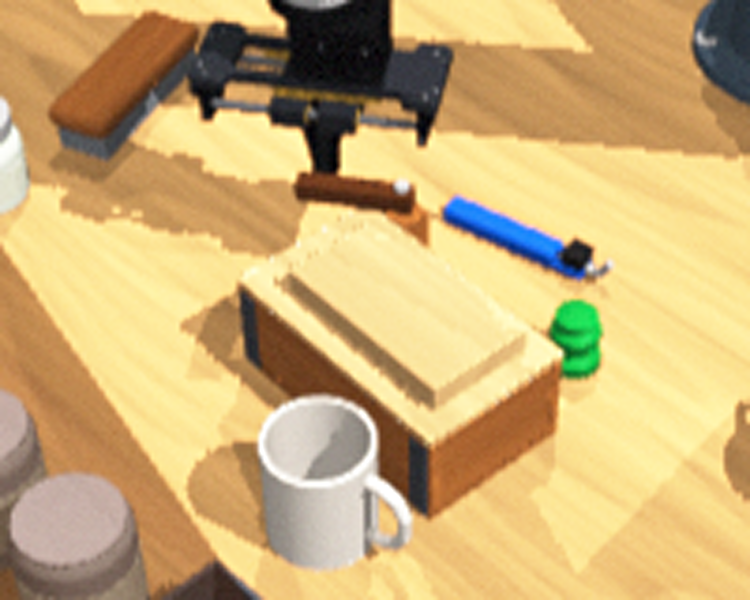

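Bar is turning with the fingers (tip now at pic (300,185)). Continue, slower towards the end.

apply_moves(motion="0.0066 0.001 0.001 0 0 -5.7 0; 0.0136 0.0018 0.001 0 0 -11.7 0; 0.0207 0.002 0.001 0 0 -17.7 0; 0.0278 0.0014 0.001 0 0 -23.7 0; 0.0347 0.0001 0.001 0 0 -29.7 0; 0.0415 -0.002 0.001 0 0 -35.7 0; 0.047 -0.0042 0.001 0 0 -40.7 0; 0.05 -0.0058 0.001 0 0 -43.7 0")

```text
time_s: 13.8
position: [0.559, -0.0619, 0.0973]
tcp_rot: [[0.193, 0.981, 0.002], [0.981, -0.193, -0.001], [-0.001, 0.003, -1.0]]
force: [-0.1, -1.1, 0.2]
opening: 0.009
```

```bash
python3 arc.py 84 86 88 89 90 91 92
```

```text
13.8 boxframe [-0.0169 -0.1115  0.0973] F [-0.1 -1.1  0.2] ang 81.75937724036235
84.0 [0.0024 0.0002 0.0003] [ 0.1  0.  -2.2]
86.0 [0.0047 0.0008 0.0003] [ 0.1  0.  -4.2]
88.0 [0.007  0.0012 0.0003] [ 0.1  0.  -6.2]
89.0 [0.0082 0.0014 0.0003] [ 0.1  0.  -7.2]
90.0 [0.0093 0.0015 0.0003] [ 0.1  0.  -8.2]
91.0 [0.0105 0.0017 0.0003] [ 0.1  0.  -9.2]
92.0 [0.0117 0.0018 0.0003] [  0.1   0.  -10.2]
```

apply_moves(motion="0.0015 0 0 0 0 -1.2 0; 0.0024 0.0002 0 0 0 -2.2 0; 0.0036 0.0005 0 0 0 -3.2 0; 0.0047 0.0008 0 0 0 -4.2 0; 0.0058 0.001 0 0 0 -5.2 0; 0.007 0.0012 0 0 0 -6.2 0; 0.0082 0.0014 0 0 0 -7.2 0; 0.009 0.0015 0 0 0 -8.2 0")

```text
time_s: 14.8
position: [0.5613, -0.0538, 0.0966]
tcp_rot: [[0.05, 0.999, -0.0], [0.999, -0.05, -0.002], [-0.002, -0.0, -1.0]]
force: [-0.8, -5.6, 0.5]
opening: 0.002
```

```bash
python3 arc.py 90
python3 - <<'E'
from rig import bot
import cv2
im=bot.capture("scene");cv2.imwrite("pics/s10.png",cv2.resize(im[160:320,200:400,::-1],(750,600),interpolation=cv2.INTER_CUBIC))
E
```

```text
14.8 boxframe [-0.015  -0.1033  0.0966] F [-0.8 -5.6  0.5] ang 90.0281380064577
90.0 [ 0.0008  0.001  -0.0004] [-0.   0.1  0. ]
```

View pics/s10.png

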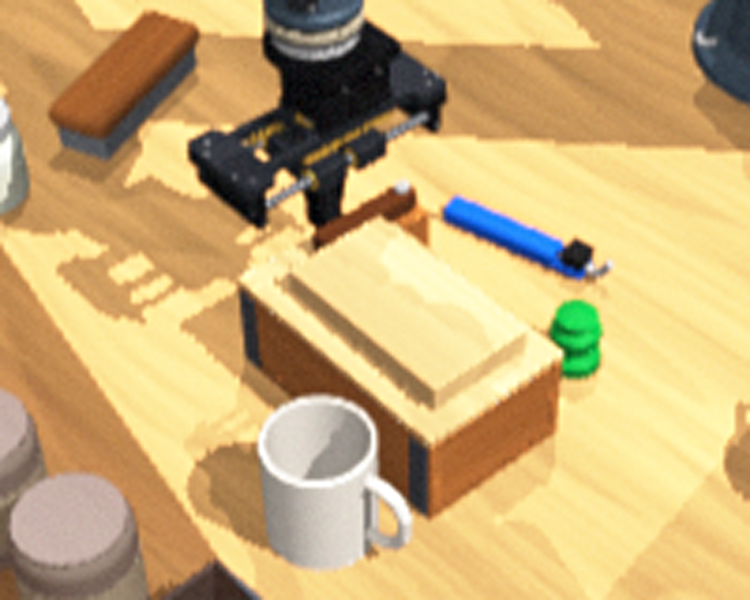

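apply_moves(motion="0 0 0 0 0 0 0; -0.012 0 0 0 0 0 0; -0.025 0 0 0 0 0 0; -0.035 0 -0.03 0 0 0 0; -0.04 0 -0.08 0 0 0 0; -0.06 0 -0.14 0 0 0 0; -0.10 0 -0.18 0 0 0 0; -0.15 0 -0.2 0 0 0 0")

```text
time_s: 15.85
position: [0.5541, -0.204, 0.2998]
tcp_rot: [[0.051, 0.999, 0.005], [0.999, -0.051, -0.001], [-0.001, 0.005, -1.0]]
force: [0.5, -0.8, 0.2]
opening: 0.003
```

apply_moves(motion="-0.05 0 0 0 0 0 0; -0.1 0 0 0 0 0 0; -0.15 0 0 0 0 0 0; -0.2 0 0 0 0 0 0; -0.24 0 0 0 0 0 0; -0.26 0 0 0 0 0 0; -0.26 0 0 0 0 0 0; -0.26 0 0 0 0 0 0")

```text
time_s: 16.85
position: [0.54, -0.4607, 0.2965]
tcp_rot: [[0.051, 0.999, -0.0], [0.999, -0.051, 0.002], [0.002, -0.0, -1.0]]
force: [0.1, 0.4, 0.0]
opening: 0.006
```

Run:
```python
from rig import bot
import cv2
im=bot.capture("scene");cv2.imwrite("pics/s11.png",cv2.resize(im[160:320,200:400,::-1],(750,600),interpolation=cv2.INTER_CUBIC))
im=bot.capture("top");cv2.imwrite("pics/t11.png",im[:,:,::-1]);cv2.imwrite("pics/t11c.png",cv2.resize(im[120:380,200:470,::-1],(620,597),interpolation=cv2.INTER_CUBIC))
```

```text
(no output)
```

View pics/s11.png

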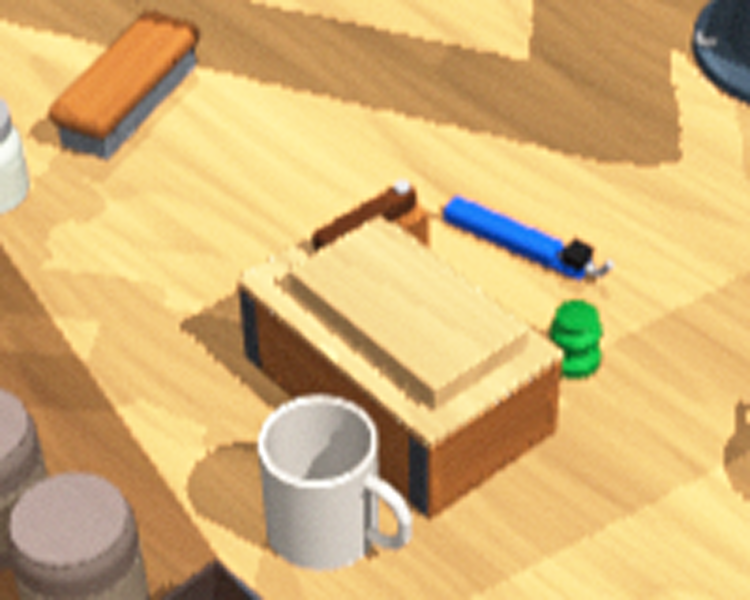

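View pics/t11c.png

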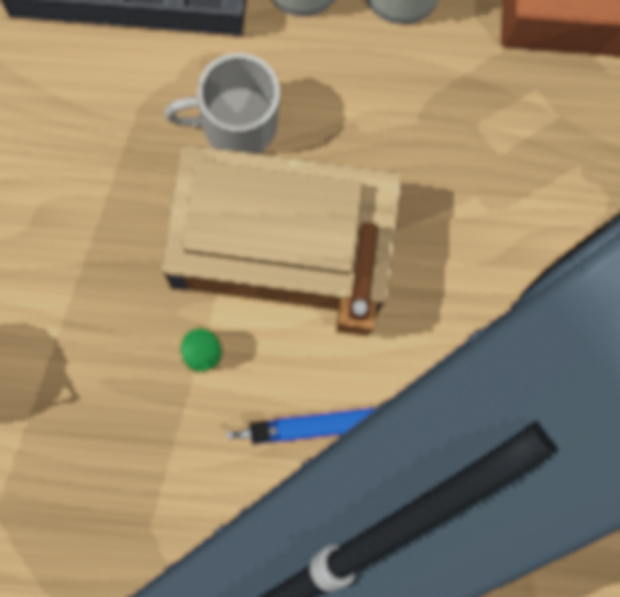

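Run:
```python
from fit import *
a=cv2.imread("pics/scene0.png").astype(int);b=bot.capture("scene")[:,:,::-1].astype(int)
im=cv2.imread("pics/t11.png");s=4
im=cv2.resize(im[170:270,265:385],None,fx=6,fy=6,interpolation=cv2.INTER_CUBIC)
p=[.5815,.0486,-.0508,0,np.pi/2]
for k in [("L",i,j) for i in(1,-1) for j in(1,-1)]+[("P",i,j) for i in(1,-1) for j in(1,-1)]+[("V",),("T",)]:
    u,v=proj("top",pt(p,k)); cv2.circle(im,(int((u-265+.5)*6),int((v-170+.5)*6)),3,(0,0,255),-1)
for ang in (85,90):
    q=p[:4]+[np.radians(ang)];u,v=proj("top",pt(q,("T",)));print(ang,(u-265+.5)*6,(v-170+.5)*6)
cv2.imwrite("pics/chk.png",im)
```

```text
85 601.2215363037561 286.602125592269
90 581.3574083480904 283.06404936588945
```

View pics/chk.png

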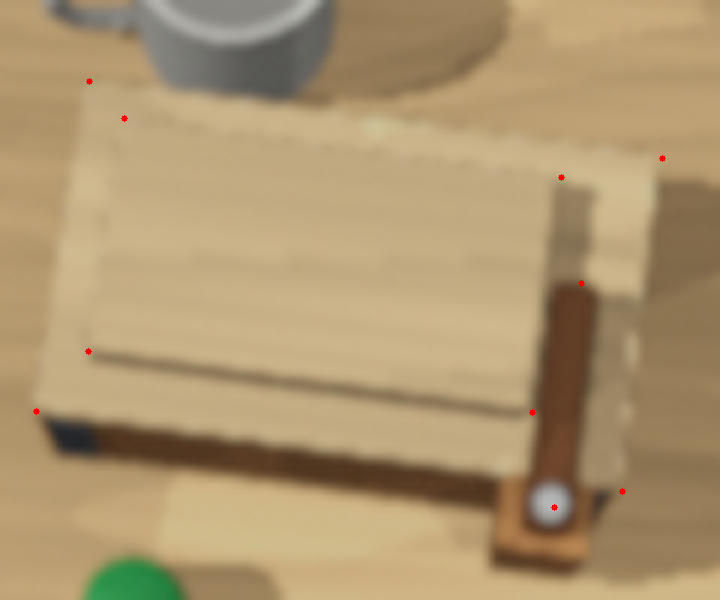

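Run:
```python
from rig import bot
print(bot.hand_in())
```

```text
the job is handed in; nothing more can be done
None
```

The box is shut and the bar is across the lid. I handed the job in at about 17 s of the 45 s allowed, with the hand well clear of the bench.

- **Lid:** I pushed the lid by its step with shut fingers. At the end it stopped moving while the force rose from about 2 N to 5.8 N, which is well below the 15 N that could shift the box. The last pictures show it flush with the box at both ends.
- **Turn bar:** I then swept the bar round to its stop, where the force was 5.6 N. The final top view shows it lying across the ledge just behind the step. It matches the 90° I predicted for it, apart from an offset of about 1 pixel that the pivot shows too.
- **Everything else:** The box looks unmoved in the final pictures, and so do the mug, insulator, hoof pick and brush. The lantern, pail lid and jar were not closely compared before and after, but the arm was well above the lantern when it passed and nowhere near the other two.

No check failed. The networks' positions from the two cameras differed by up to 4 cm, because each reports only the surface it sees. I therefore worked from my own fit to corner points in both pictures. Most of its points agreed within about 1.5 pixels and the worst was off by 3.3. Both contacts came about 0.9 mm before the fit predicted, within calibration accuracy.

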